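# Drop the twisted can stop home on the canning line

### The job

Three square can-stop posts stand in square pockets in the bed of the canning line. One of them has been left twisted and rides high on the corners of its foot; turn it bit by bit (pressing down helps) until its foot drops fully home in its own pocket like the two beside it, then let go. Leave the other two posts seated where they are.

Things in the scene. Friction and masses are not known exactly. Their poses are not given: they have to be found in the camera images.
- bed: Fixed flat metal bed, 150 (its x) x 460 (its y) x 32 high, on the table. Origin: centre of its underside; z up. In its top three blind square pockets 65 x 65, 26 deep, sides along the bed's x and y, centred at x = 0, y = -130, 0, +130 mm. A foot fits when within 6 degrees of the pocket, in any quarter turn; when home its top is level with the bed's top.
- loose_post_mid (a point): The twisted post, 0.4 kg, in any one pocket. Spigot (60 dia) in the pocket centres it; square foot 56 x 56 x 16 rests with its corners on the bed, turned 25 to 65 deg; above it the square upright 30 x 30 x 60 to grip, sides parallel to the foot's. Origin: centre of the upright, 56 mm above the underside, 78 above the bed's underside now, 62 when home (drops 16); z up, x and y square to the flats. Turns easily.
- neighbour_1_mid (a point): One of the two can-stop posts already seated in another pocket, with a few mm of play. Metal post: round spigot 60 dia x 10 at the bottom, square foot 56 x 56 x 16, plain square upright 30 x 30 x 60, sides parallel to the foot's. Origin: centre of the upright, 56 mm above the underside; z up, x and y square to the flats.
- neighbour_2_mid (a point): The other seated can-stop post. Metal post: round spigot 60 dia x 10 at the bottom, square foot 56 x 56 x 16, plain square upright 30 x 30 x 60, sides parallel to the foot's. Origin: centre of the upright, 56 mm above the underside; z up, x and y square to the flats.
Mind the look-alikes: they are no part of the job. Leave any brown or green look-alike of the part that bears loose_post_mid alone.

How it is judged (in metres and radians):
At the end, for the whole second after the job is handed in: All three posts are fully home and upright: upright's centre 55 to 67 mm above the bed's underside (62 when home), tilted less than 0.1 rad; the formerly twisted post is at rest in its own pocket, its centre within 30 mm of where it started (16 mm of that is the drop) (z of loose_post_mid in the frame of bed between 0.055 and 0.067 m and angle between each of loose_post_mid, neighbour_1_mid, neighbour_2_mid's own z axis and vertical below 0.1 rad and distance of loose_post_mid from where it was at the start of the episode below 0.03 m and linear speed of loose_post below 0.02 m/s and z of neighbour_1_mid in the frame of bed between 0.055 and 0.067 m and z of neighbour_2_mid in the frame of bed between 0.055 and 0.067 m); the robot touches nothing.
It fails at once if a seated neighbour post is shifted or lifted by more than 15 mm (distance of any of neighbour_1_mid, neighbour_2_mid from where it was at the start of the episode above 0.015 m).
It also fails if it takes over 35 s, if anything falls off the work surface, if the arm or the gripper's body presses on something with over 40 N, if the wrist force passes 120 N, or if a joint passes its speed limit or range.

### The arm

A 7-joint arm with a two-finger parallel gripper is mounted at the origin on the work surface. World frame = base frame: x ahead of the robot, y to its left, z up, the work surface at z = 0. Lengths are in mm, angles in rad, forces in N, time in s.
With the tool pointing down it reaches from about 400 to 875 mm from the base axis. Payload 4.4 kg.
Tool frame: the origin (TCP) lies midway between the tips of the shut fingers; the grasp point (between the pads) lies 19 mm behind it; z points along the fingers, y is the line along which they close (so a half turn about z gives the same grasp; the last joint's range is limited). The gripper opens to 85 mm and grips with 20 to 120 N. Pads are 22 mm wide; open, the fingers measure 114 mm over their backs; the gripper's body (76 mm by 85 mm) begins 54 mm behind the grasp point. The pads swing forward as they close: fully open they stand 13 mm farther back than shut.
Start: joints at [-1.35, 0.628, 0.038, 1.517, -0.027, 0.996, -0.02], TCP at [183.85, 623.472, 231.313] pointing down, gripper open.
Joint ranges: [-3.06, 3.06], [-0.37, 2.12], [-1.25, 1.32], [0.18, 2.47], [-1.1, 4.24], [0.23, 1.98], [-2.94, 2.94]. Speed limits (rad/s): [2.57, 2.57, 3.14, 3.14, 3.14, 3.14, 3.14].

### API

Orientations are given as [roll, pitch, yaw] about the fixed x, y, z axes, in that order (R = Rz(yaw) Ry(pitch) Rx(roll)).
In Python, from cell import telemetry, eyes, ctrl, finder gives the robot as it stands.
- The arm moves only by the tool move_arm, never from a script. Its argument "steps" is a list of rows, each a list of 7 numbers: the turn, a rotation vector about the world's x, y, z in degrees, then the shift along the world's x, y, z in m, then the finger opening in m, from 0 to 0.0854. A call has 1 to 5 rows; each row shifts and turns the commanded pose from where the row before left it; what a row does not reach is not made up. A row lasts 1/10 s, in which the tool goes at most 50 mm and 8.59 degrees, less where a joint would pass 70% of its speed; a pose out of reach is approached as far as the arm can. A call with a gripper value outside its range is refused whole. The fingers move at their own pace and stop on an object; the grip force is fixed at half the most. Time passes only in rows, so rows that do not move let the fingers close. It gives the time, the measured TCP pose, the force, the opening and the grip force at its end, in the units of the state.
- telemetry.read_state(): the state, without advancing time (a new reading comes with each control period).
- eyes.get_image(name): name is "scene" or "top" or "wrist"; returns (picture, depth): 420x560x3 uint8, blue, green, red; 420x560 float32, mm along the optical axis (not along the pixel's ray), 0 where there is no reading.
- eyes.calibration(name): a dict with "fx", "fy", "cx", "cy" (pixels), "position" and "attitude" of the camera in the world. Camera axes: x right, y down, z forward; pixel columns grow to the right and rows downward; lengths in mm; the calibration is good to about 2 mm. A picture is of the moment at which its call begins: read the wrist's pose just before it. calibration takes no time and is no camera call; for the wrist camera it gives the pose at the moment of the call.
- ctrl.finish_job(): hands the job in; it is judged then, once.
Trained networks look in the newest picture that a camera, given by its name, has taken for a name from the list of things; names that differ only in an ending like _2 or _b are one class to them, and where a whole thing is asked for, a point or a joint stands for the part that bears it (a point fixed in the world has none). Each returns a list of dicts, best first, with "confidence" (0 to 1); they miss things now and then, are a little off and sometimes report something else, mostly with a low value. They report only what shows in the picture. A call takes as long as a camera call. They do not tell look-alikes from the thing itself.
- finder.boxes_of(camera, name): "location" ([x, y, z] in mm, in the coordinates of the camera as it stood for that picture, good to about 4 mm: the middle of the surface that is visible of it).
- finder.cut_out(camera, name): "mask" (420x560 bool, what is visible of it).
- finder.pinpoint(camera, name): "location" ([x, y, z] in mm, in the coordinates of the camera as it stood for that picture, good to about 4 mm: a listed point, or the origin of a listed thing).
The state is a dict: "clock": time; "qpos": joint angles; "qd": joint speeds; "tau": joint torques, N m; "eef_pos": TCP position; "tool_rot": TCP orientation; "force": force on the tool from outside, world axes, zero at the start; "torque": the same for the moment, N m; "width": finger opening in mm; "gripper_force": force on a finger pad.
Only numpy, scipy, OpenCV 4.12 (cv2) and the standard library are available. Lean on these libraries where they do the work, as an engineer would, in place of code of your own. Each camera call takes 0.05 s, during which the arm holds its last target. There are 200 camera calls.

## Working session

There is one attempt and no reset: what is moved stays moved. The work goes in short steps, Python scripts to look and compute and a tool call to move; the robot and the scene stay as the last step left them, time stands still between calls to the robot, and variables do not carry over. Pictures are saved under pics/ and viewed, at most 10 in all, crops included, and the job is handed in when it is done.

Besides the shell and the picture viewer there is one more tool, called after "Request:" as a command line: name --pt "numbers of a row" for each row, then --argument value for the rest. move_arm: Moves the arm, as the interface text tells. Its arguments: {"type":"object","properties":{"steps":{"type":"array"}},"required":["steps"]}

```bash
mkdir -p pics
cat > h.py <<'E'
import numpy as np, cv2
from scipy.spatial.transform import Rotation as R
from cell import telemetry, eyes, ctrl, finder
def cal(n):
    c=eyes.calibration(n); a=np.array(c["attitude"],float)
    M=R.from_euler('xyz',a).as_matrix() if a.size==3 else a.reshape(3,3)
    return c,M,np.array(c["position"],float)
def w(n,p):
    c,M,t=cal(n); return M@np.array(p)+t
def cloud(n,d):
    c,M,t=cal(n); v,u=np.mgrid[:d.shape[0],:d.shape[1]]
    P=np.stack([(u-c["cx"])/c["fx"]*d,(v-c["cy"])/c["fy"]*d,d],-1)
    return P@M.T+t
def px(n,p):
    c,M,t=cal(n); q=M.T@(np.array(p)-t); return [round(c["fx"]*q[0]/q[2]+c["cx"]),round(c["fy"]*q[1]/q[2]+c["cy"])]
E
python3 - <<'E'
from h import *
print(telemetry.read_state()); print(eyes.calibration("top"))
ims=[]
for n in ("top","scene"):
    im,d=eyes.get_image(n); ims.append(im); cv2.imwrite(f"pics/{n}.png",im); np.save(f"{n}_d.npy",d)
    for k in ("loose_post_mid","neighbour_1_mid","bed"):
        for r in finder.pinpoint(n,k): p=w(n,r["location"]); print(n,k,round(r["confidence"],2),p.round(),px(n,p))
E
```

```text
{'clock': 0.0, 'qpos': array([-1.34979764,  0.62932591,  0.03842208,  1.5183806 , -0.02704381,
        0.99627858, -0.0200296 ]), 'qd': array([ 0.00118218, -0.00027217, -0.00085388, -0.00054209, -0.00098918,
        0.00106194,  0.00029542]), 'tau': array([ 3.38990924e-05, -5.63396680e+01,  1.22594900e+00, -1.93454432e+01,
        1.08361742e-02,  1.07337596e-02,  8.20492687e-06]), 'eef_pos': array([183.64634686, 622.86704259, 230.39777262]), 'tool_rot': array([-3.13971684e+00, -2.44763281e-05,  2.85475628e+00]), 'force': array([ 0.1517427 ,  0.91748391, -0.57871007]), 'torque': array([-0.01908259, -0.00294119, -0.00880616]), 'gripper_force': 0.0, 'width': 85.60952272721866}
{'fx': 506.8994974471271, 'fy': 506.8994974471271, 'cx': 287.5561335164197, 'cy': 209.97931110801173, 'position': array([ 399.7909995 ,  119.87912477, 1189.41372176]), 'attitude': array([-2.92986774e+00, -1.19418772e-03, -1.68975308e+00])}
top loose_post_mid 0.97 [554. 341.  57.] [180, 261]
top loose_post_mid 0.79 [565. 145.  78.] [267, 244]
top loose_post_mid 0.7 [748. 235.  60.] [220, 172]
top neighbour_1_mid 0.71 [541.  19.   2.] [322, 253]
top neighbour_1_mid 0.6 [538.  19.  65.] [325, 250]
top bed 0.6 [539.  21.   1.] [322, 254]
scene loose_post_mid 0.85 [658. 362.  52.] [395, 321]
scene loose_post_mid 0.83 [548. 339.  58.] [420, 262]
scene loose_post_mid 0.82 [563. 145.  77.] [326, 198]
scene loose_post_mid 0.56 [747. 234.  52.] [297, 309]
scene neighbour_1_mid 0.71 [542.  21.  63.] [282, 160]
scene bed 0.73 [540.  20.  -1.] [283, 178]
scene bed 0.27 [560. 148.  80.] [329, 197]
```

View pics/top.png

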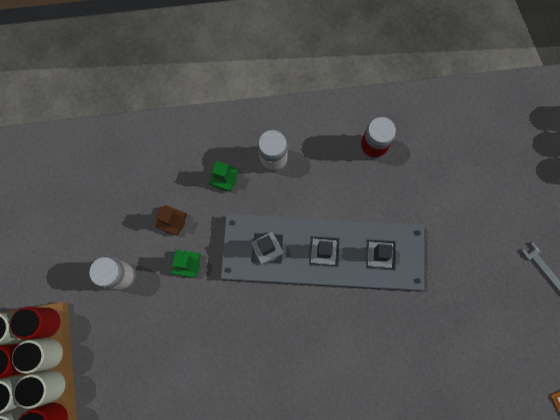

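View pics/scene.png

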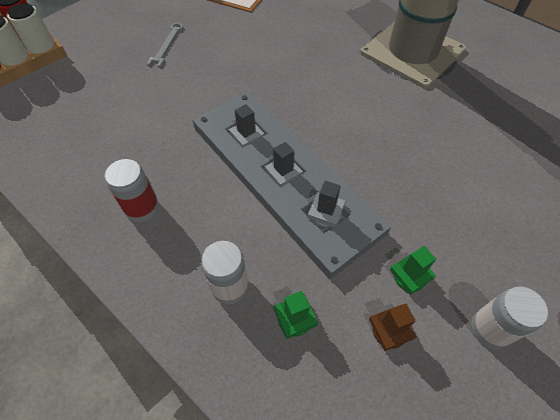

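The top view shows four candidates for the twisted post: the grey post in the bed at (267,244), green posts at (185,263) and (223,176), and a brown one at (171,219). Only the grey one stands twisted in a bed pocket, and the two seated neighbours are at (324,251) and (381,254). Next I'll check it in a crop and measure its angle.

Run:
```python
from h import *
im=cv2.imread("pics/top.png")
cv2.imwrite("pics/crop.png",cv2.resize(im[200:300,210:340],None,fx=6,fy=6,interpolation=cv2.INTER_CUBIC)[:600,:780])
for n in ("top","scene"):
    W=cloud(n,np.load(f"{n}_d.npy"))
    near=lambda c,r:(np.hypot(W[...,0]-c[0],W[...,1]-c[1])<r)
    def rect(m):
        r=cv2.minAreaRect(W[m][:,:2].astype(np.float32)); return np.round(r[0],1),np.round(r[1],1),round(r[2],1),m.sum()
    z=W[...,2]
    c=(564,145)
    for lo,hi,rr in((38,58,60),(85,125,45),(98,120,45)): print(n,"post",lo,rect((z>lo)&(z<hi)&near(c,rr)))
    print(n,"topz",np.percentile(z[near(c,30)],[50,95,99]))
    print(n,"n1",rect((z>80)&(z<125)&near((541,19),40)),"bed",rect((z>22)&(z<40)&near((541,19),260)&(abs(W[...,0]-541)<130)))
```

```text
top post 38 (array([570.1, 150.3]), array([ 97.6, 104. ]), 63.8, np.int64(407))
top post 85 (array([563.9, 147.2]), array([30.5, 30. ]), 19.8, np.int64(215))
top post 98 (array([563.9, 147.2]), array([30.5, 30. ]), 19.8, np.int64(206))
top topz [ 51.99704628 111.96075767 113.86831856]
top n1 (array([541.5,  19.2]), array([29.9, 30.1]), 77.6, np.int64(201)) bed (array([542.1,  19.3]), array([459.3, 151. ]), 79.9, np.int64(11431))
scene post 38 (array([560.6, 148.2]), array([57.7, 55.9]), 19.9, np.int64(545))
scene post 85 (array([560.8, 148.4]), array([31.2, 30.7]), 18.1, np.int64(365))
scene post 98 (array([560.8, 148.5]), array([31.1, 30.8]), 18.0, np.int64(293))
scene topz [ 58.60425273 107.81618762 108.83011725]
scene n1 (array([538.5,  20.3]), array([31.8, 30.5]), 78.6, np.int64(257)) bed (array([537.4,  18.8]), array([463. , 152.4]), 79.9, np.int64(11819))
```

View pics/crop.png

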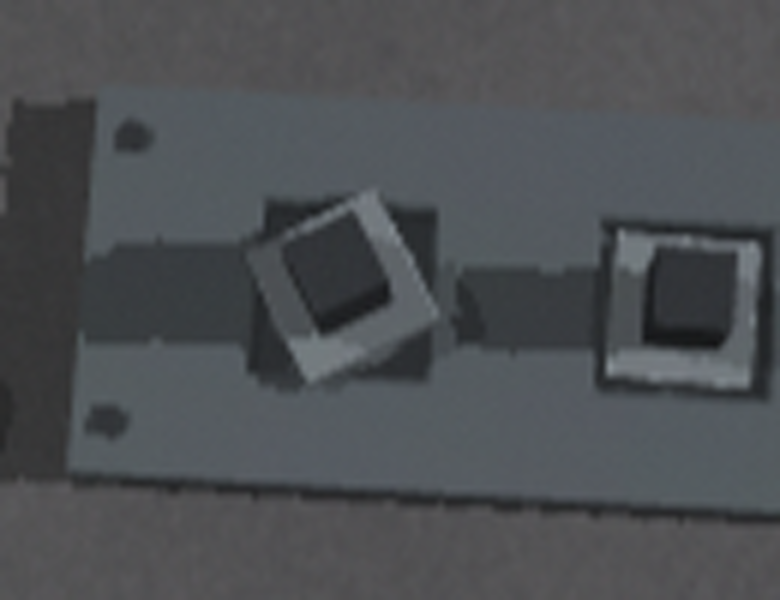

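The crop shows the foot turned about 30° from its pocket, with the seated neighbour square in its own. The post is at about (562,147.5), turned 19.4° against the bed's 79.9° (both mod 90), so it needs a -29.5° turn. First I'll move above it with the tool turned +36°, so the fingers close along 109.4°.

Request:
move_arm --pt "0 0 7.2 0.029 -0.0365 0 0.085" --pt "0 0 7.2 0.029 -0.0365 0 0.085" --pt "0 0 7.2 0.029 -0.0365 0 0.085" --pt "0 0 7.2 0.029 -0.0365 0 0.085" --pt "0 0 7.2 0.029 -0.0365 0 0.085"

```text
clock: 0.9
eef_pos: [329.8, 439.5, 231.5]
tool_rot: [3.142, 0.001, -2.795]
force: [-0.8, 0.5, 0.3]
width: 85.0
gripper_force: 0.0
```

Request:
move_arm --pt "0 0 0 0.029 -0.0365 0 0.085" --pt "0 0 0 0.029 -0.0365 0 0.085" --pt "0 0 0 0.029 -0.0365 0 0.085" --pt "0 0 0 0.029 -0.0365 0 0.085" --pt "0 0 0 0.029 -0.0365 0 0.085"

```text
clock: 1.4
eef_pos: [475.0, 256.9, 231.6]
tool_rot: [3.141, 0.001, -2.8]
force: [1.1, 0.2, 0.7]
width: 84.7
gripper_force: 0.0
```

Request:
move_arm --pt "0 0 0 0.029 -0.0365 0 0.085" --pt "0 0 0 0.029 -0.0365 0 0.085" --pt "0 0 0 0.029 -0.0365 0 0.085" --pt "0 0 0 0 0 0 0.085" --pt "0 0 0 0 0 0 0.085"

```text
clock: 1.9
eef_pos: [561.3, 147.7, 231.1]
tool_rot: [3.142, -0.0, -2.803]
force: [-0.4, 0.4, -0.5]
width: 84.9
gripper_force: 0.0
```

Run:
```python
from h import *
im,d=eyes.get_image("wrist"); cv2.imwrite("pics/wr1.png",im)
for r in finder.pinpoint("wrist","loose_post_mid"): p=w("wrist",r["location"]); print(r["confidence"],p.round(1),px("wrist",p))
W=cloud("wrist",d); z=W[...,2]
m=(z>85)&(z<125)&(np.hypot(W[...,0]-562,W[...,1]-147)<40)
print(cv2.minAreaRect(W[m][:,:2].astype(np.float32)),np.percentile(z[m],[50,95]),m.sum())
```

```text
0.83 [550.3 339.3  54.8] [455, 238]
0.73 [747.8 239.   54.2] [294, 364]
0.57 [562.5 154.8  81.2] [280, 196]
((559.7550659179688, 151.252685546875), (29.834623336791992, 29.64762306213379), 20.09649085998535) [108.50094243 109.71739115] 1472
```

View pics/wr1.png

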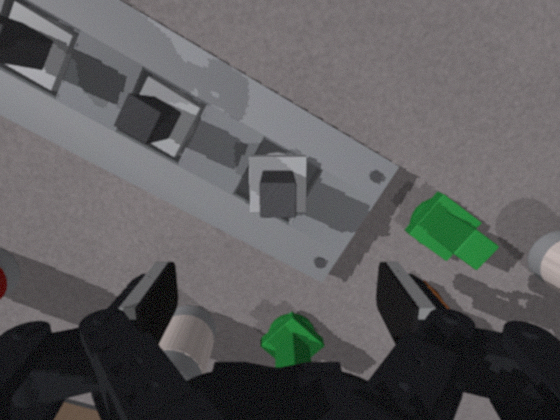

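The wrist view shows the post's upright at (278,193), square to the image and midway between the fingers (columns 176 and 378). I'll go down to TCP z ≈ 70 and close.

Request:
move_arm --pt "0 0 0 0 0.001 -0.04 0.085" --pt "0 0 0 0 0 -0.04 0.085" --pt "0 0 0 0 0 -0.04 0.085" --pt "0 0 0 0 0 -0.04 0.085" --pt "0 0 0 0 0 0 0.085"

```text
clock: 2.5
eef_pos: [555.8, 150.9, 66.8]
tool_rot: [3.14, -0.011, -2.797]
force: [-0.8, -0.2, 0.2]
width: 85.0
gripper_force: 0.0
```

Request:
move_arm --pt "0 0 0 0 0 0 0.02" --pt "0 0 0 0 0 0 0.02" --pt "0 0 0 0 0 0 0.02" --pt "0 0 0 0 0 0 0.02" --pt "0 0 0 0 0 0 0.02"

```text
clock: 3.0
eef_pos: [562.1, 150.3, 73.3]
tool_rot: [-3.141, 0.003, -2.8]
force: [-1.1, -0.5, 7.1]
width: 29.6
gripper_force: 59.2
```

Gripped at 29.6 mm. Now the turn, with a light press.

Request:
move_arm --pt "0 0 -6 0 0 0 0.02" --pt "0 0 -6 0 0 0 0.02" --pt "0 0 -6 0 0 0 0.02" --pt "0 0 -6 0 0 0 0.02" --pt "0 0 -5.5 0 0 0 0.02"

```text
clock: 3.5
eef_pos: [561.0, 149.7, 72.2]
tool_rot: [3.141, 0.001, 2.964]
force: [-0.5, -0.9, -2.5]
width: 29.2
gripper_force: 59.4
```

Request:
move_arm --pt "0 0 0 0 0 0 0.02" --pt "0 0 0 0 0 -0.002 0.02" --pt "0 0 0 0 0 -0.002 0.02" --pt "0 0 0 0 0 -0.002 0.02" --pt "0 0 0 0 0 0 0.02"

```text
clock: 4.0
eef_pos: [561.0, 149.9, 64.9]
tool_rot: [3.142, -0.0, 2.969]
force: [1.3, 0.0, -3.4]
width: 29.4
gripper_force: 59.4
```

It's sinking freely, with no upward force, so I'll keep lowering.

Request:
move_arm --pt "0 0 0 0 0 -0.003 0.02" --pt "0 0 0 0 0 -0.003 0.02" --pt "0 0 0 0 0 -0.002 0.02" --pt "0 0 0 0 0 -0.001 0.02" --pt "0 0 0 0 0 0 0.02"

```text
clock: 4.5
eef_pos: [561.0, 149.9, 57.4]
tool_rot: [3.141, 0.0, 2.968]
force: [-1.7, -1.3, 8.1]
width: 29.0
gripper_force: 60.7
```

Contact force is appearing after a 16 mm drop. I'll release, check that the fingers are open, then rise.

Request:
move_arm --pt "0 0 0 0 0 -0.001 0.02" --pt "0 0 0 0 0 0 0.075" --pt "0 0 0 0 0 0 0.075" --pt "0 0 0 0 0 0 0.075" --pt "0 0 0 0 0 0 0.075"

```text
clock: 5.0
eef_pos: [560.7, 150.0, 55.1]
tool_rot: [-3.141, -0.0, 2.968]
force: [0.7, 0.2, -0.1]
width: 75.2
gripper_force: 0.0
```

Request:
move_arm --pt "0 0 0 0 0 0 0.075" --pt "0 0 0 0 0 0.02 0.075" --pt "0 0 0 0 0 0.04 0.075" --pt "0 0 0 0 0 0.05 0.075" --pt "0 0 0 0 0 0.05 0.075"

```text
clock: 5.5
eef_pos: [560.2, 149.8, 216.6]
tool_rot: [-3.141, -0.001, 2.968]
force: [1.2, 0.7, 0.6]
width: 74.8
gripper_force: 0.0
```

Run:
```python
from h import *
im,d=eyes.get_image("scene"); cv2.imwrite("pics/after.png",cv2.resize(im[60:300,160:440],None,fx=2.4,fy=2.4))
for n in("scene","wrist"):
    if n=="wrist": im,d=eyes.get_image(n); cv2.imwrite("pics/wr2.png",im)
    W=cloud(n,d); z=W[...,2]
    for c in((562,148),(540,19),(517,-109)):
        m=(z>70)&(z<125)&(np.hypot(W[...,0]-c[0],W[...,1]-c[1])<32)
        if m.sum()>20: print(n,c,[np.round(v,1) for v in cv2.minAreaRect(W[m][:,:2].astype(np.float32))],np.percentile(z[m],[50,90,97]).round(1),m.sum())
print(telemetry.read_state()["eef_pos"])
```

```text
scene (562, 148) [array([559.5, 150.1]), array([30.5, 31.2]), np.float64(79.7)] [90.2 91.9 92.7] 371
scene (540, 19) [array([538.,  20.]), array([31.7, 31.5]), np.float64(77.5)] [89.8 91.9 92.5] 324
scene (517, -109) [array([ 516.4, -107.2]), array([32. , 30.5]), np.float64(78.4)] [89.5 92.1 92.7] 292
wrist (562, 148) [array([559.1, 150. ]), array([29.5, 29.9]), np.float64(79.9)] [89.3 90.3 90.7] 1353
wrist (540, 19) [array([538.5,  20.9]), array([30.8, 30.6]), np.float64(76.2)] [89.1 90.1 90.6] 1670
[565.27733343 151.03992828 222.3102188 ]
```

View pics/wr2.png

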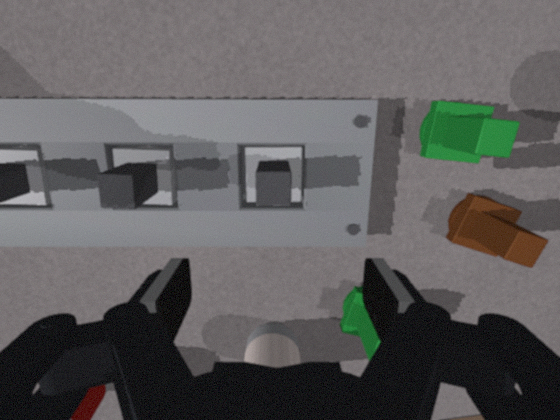

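The wrist view shows the post at (272,180) square and flush in its pocket. The depth readings put all three upright tops at the same height, about 92 mm, and the gripper is clear.

```bash
python3 -c "
from cell import ctrl
print(ctrl.finish_job())"
```

```text
the job is handed in; nothing more can be done
None
```

I turned the twisted post about -29.5°, it dropped fully home level with its two neighbours, I released it, and the job is handed in at about 6 s; no verdict was returned.

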